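Seat the spacer plate in the sample-tray loading station

ROBOT

A 6-joint arm with a two-finger parallel gripper is mounted at the origin on the work surface. World frame = base frame: x ahead of the robot, y to its left, z up, the work surface at z = 0. Lengths are in m, angles in rad, forces in N, time in s.
With the tool pointing down it reaches from about 0.25 to 0.725 m from the base axis. Payload 4 kg.
Tool frame: the origin (TCP) lies between the finger pads; the fingertips stand 11 mm ahead of it and the grasp point (between the pads) lies 8 mm behind it (bot.tip_extent is the distance from the TCP to the fingertips, in m); z points along the fingers, y is the line along which they close (so a half turn about z gives the same grasp; the last joint's range is limited). The gripper opens to 85 mm and grips with 20 to 120 N. Pads are 22 mm wide; open, the fingers measure 114 mm over their backs; the gripper's body (76 mm by 85 mm) begins 54 mm behind the grasp point. The pads swing forward as they close: fully open they stand 13 mm farther back than shut.
Start: joints at [-1.103, 0.241, 0.005, 1.335, 0, 1.571], TCP at [0.225, -0.446, 0.242] pointing down, gripper open.
Joint ranges: [-2.72, 2.72], [-1.05, 1.87], [-1.09, 1.28], [-1.99, 2.15], [-1.42, 1.44], [-3.14, 3.14]. Speed limits (rad/s): [2.79, 2.79, 3.14, 3.14, 3.14, 3.14].

INTERFACE

Orientations are given as a unit quaternion [x, y, z, w].
In Python, from workcell import bot gives the robot as it stands. The module is installed in compiled form; this text tells all that it offers.
- The arm moves only by the tool drive_tool, never from a script. Its argument "rows" is a list of rows, each an object of numbers: "dx", "dy", "dz": the shift along the tool's x, y, z in units of 50 mm (1.0 is 50 mm); "wx", "wy", "wz": the turn, a rotation vector about the tool's x, y, z in units of 5 degrees (1.0 is 5 degrees); "hand": the finger opening in mm, from 0 to 85.4. A call has 1 to 20 rows; each row is the pose to reach, as a shift and turn from the pose commanded when the call began, along the tool's axes at that moment; what a row does not reach only later rows make up. A row lasts 1/10 s, in which the tool goes at most 50 mm and 8.59 degrees, less where a joint would pass 70% of its speed; a pose out of reach is approached as far as the arm can. A call with a gripper value outside its range is refused whole. The fingers move at their own pace and stop on an object; the grip force is fixed at half the most. Time passes only in rows, so rows that repeat a pose let the fingers close. It gives the time, the measured TCP pose, the force, the opening and the grip force at its end, in the units of the state.
- bot.get_obs(): the state, without advancing time (a new reading comes with each control period).
- bot.camera(name): name is "scene" or "side" or "wrist"; returns the picture (400x640x3 uint8, red, green, blue); there is no depth.
- bot.get_calibration(name): a dict with "vfov" (degrees; the focal length in pixels is half the picture's height over the tangent of half this angle, whatever the lens; pixels are square), "cx", "cy" (the principal point, pixels), "origin" and "rotation" of the camera in the world; the wrist camera has in their place "mount" (4x4, takes a point from camera to tool coordinates, whose origin is the TCP and whose axes are the flange's). Camera axes: x right, y up, looking along -z (the intrinsics and any distortion apply to the point x, -y, -z); pixel columns grow to the right and rows downward; lengths in m; the calibration is good to about 2 mm. A picture is of the moment at which its call begins: read the wrist's pose just before it. get_calibration takes no time and is no camera call.
- bot.job_done(): hands the job in; it is judged then, once.
Trained networks look in the newest picture that a camera, given by its name, has taken for a name from the list of things; names that differ only in an ending like _2 or _b are one class to them, and where a whole thing is asked for, a point or a joint stands for the part that bears it (a point fixed in the world has none). Each returns a list of dicts, best first, with "score" (0 to 1); they miss things now and then, are a little off and sometimes report something else, mostly with a low value. They report only what shows in the picture. A call takes as long as a camera call. They do not tell look-alikes from the thing itself.
- bot.look_for(camera, thing): "extent" ([centre column, centre row, width, height] in pixels, round what is visible of it).
- bot.outline_of(camera, thing): "region" (400x640 bool, what is visible of it) and "extent" ([centre column, centre row, width, height] in pixels, round what is visible of it).
The state is a dict: "clock": time; "joint_pos": joint angles; "joint_vel": joint speeds; "tau": joint torques, N m; "eef_pos": TCP position; "tool_rot": TCP orientation; "ft_force": force on the tool from outside, world axes, zero at the start; "ft_torque": the same for the moment, N m; "grip_width": finger opening in m; "grasp_force": force on a finger pad.
Only numpy, scipy, OpenCV 4.12 (cv2) and the standard library are available. Lean on these libraries where they do the work, as an engineer would, in place of code of your own. Each camera call takes 0.05 s, during which the arm holds its last target. There are 200 camera calls.

TASK

Take the flat metal spacer plate off its rubber stand, lay it flat on the station's loading deck and let go of it there. Then slide it (do not lift it) over the raised lip so that it drops into the pocket, keep pressing it gently home until the sprung end stop gives a little and hold that for a moment, without forcing the stop; leave the plate lying flat in the pocket, and leave the vial rack, bottle and beaker alone.

Things in the scene. Friction and masses are not known exactly. Their poses are not given: they have to be found in the camera images.
- plate: The spacer plate: plain smooth steel-grey plate, 80 (its x) by 60 (y) by 12 mm thick (z), 0.11 to 0.22 kg, same either way round, six dark spots on top. Origin: centre of its underside. It starts flat on a fixed black rubber stand (56 by 34 mm, 20 mm high, centred under it, long side along the plate's x), underside 20 mm above the bench, edges overhanging the stand by 12 mm.
- station: The loading station: low grey tray, 250 (x) by 130 mm (y), fixed to the bench. Origin on the bench at its middle; x is the way the plate is pushed, z up. Loading deck: top 30 mm above the bench, x from -125 to -22 mm, 126 mm wide, nothing beside it. Past it an insert carries lip, guides, pocket and end stop; it is clamped up to 16 mm either way along x of its nominal place: this is not measured.
- deck_mid (a point): Where the plate is laid first, its 80 mm along the station's x: a point on the loading deck's top, on the centre line, 76 mm before the station's origin, 30 mm above the bench. Station's axes.
- lip_nominal (a point): Nominal (true one up to 16 mm off along x) top of the lip's sheer far face, on the centre line, right above the station's origin, 34 mm above the bench, 4 mm over the deck. The lip: 26 degree ramp 9 mm long, then a flat top 4 mm wide. Two guides 40 mm high funnel from 82 mm apart (20 mm before the far face) to 64 mm at the lip.
- pocket_nominal (a point): Nominal (true one up to 16 mm off along x) middle of the pocket's floor, 28 mm above the bench, 41 mm past the lip's far face. Pocket 82.5 mm long from lip to end stop, 64 mm wide, side walls 42 mm high: 2.5 mm of play for the plate, whose top is at 40 mm when seated. Two steel tabs (49 to 54 mm high, 46 mm apart) overhang its far corners; the plate slides in under them.
- end_stop (a joint): Sprung end stop: black block 26 mm wide, 30 to 42 mm above the bench, at the pocket's far end; the plate's front edge meets it. 0 at rest, grows (m) as pushed back; spring 5 N per mm, no preload. Pressed in 1 to 2 mm (5 to 10 N) for half a second is right; over 2.5 mm (12.5 N) overloads it. Sliding the plate over the lip takes only 1 or 2 N. Find the stop by feel.
- vial_rack: Bystander: blue block with rows of small capped vials, 70 by 110 by 43 mm high; origin at the centre of its underside.
- solvent_bottle: Bystander: amber glass bottle with black cap, 70 mm across, 150 mm high; origin at the centre of its underside.
- beaker: Bystander: open glass beaker, 66 mm across, 80 mm high; origin at the centre of its underside.
Things that resemble listed ones, but are neither listed nor needed, are in the scene too. Several things have the shape of the plate; the one meant has the colours described above.

How it is judged:
On the way, in this order (a step that is already met when the one before it is completed fails the run):
1. the plate lies flat on the loading deck before the lip, let go of (x of plate in the frame of station between -0.103 and -0.052 m and y of plate in the frame of station between -0.025 and 0.025 m and z of plate in the frame of station between 0.028 and 0.032 m and angle between plate's own z axis and vertical below 0.04 rad and angle between the x axis of plate and the x axis of station, either way round below 0.3 rad and contact force between the fingers and plate below 0.2 N and linear speed of plate below 0.02 m/s), for 0.2 s.
2. the plate is sliding across the lip, staying down on the station (underside no more than 38 mm above the bench) (x of plate in the frame of station between -0.02 and 0.02 m and y of plate in the frame of station between -0.02 and 0.02 m and z of plate in the frame of station between 0.026 and 0.038 m and angle between plate's own z axis and vertical below 0.15 rad), for 0.1 s.
3. the plate has dropped into the pocket and is pressed against the sprung end stop (pushed in by at least 0.8 mm, 4 N) (x of plate in the frame of station between 0.02 and 0.065 m and y of plate in the frame of station between -0.006 and 0.006 m and z of plate in the frame of station between 0.026 and 0.0295 m and angle between plate's own z axis and vertical below 0.035 rad and value of joint end_stop above 0.0008 m), for 0.25 s.
At the end, for the whole second after the job is handed in: The plate lies flat (within 2 degrees) on the pocket floor, fully behind the lip (underside within 1.5 mm of the floor's height, centre within 6 mm of the station's centre line and 20 to 65 mm past the station's origin), at rest, the end stop back within 1 mm of its rest place (x of plate in the frame of station between 0.02 and 0.065 m and y of plate in the frame of station between -0.006 and 0.006 m and z of plate in the frame of station between 0.026 and 0.0295 m and angle between plate's own z axis and vertical below 0.035 rad and linear speed of plate below 0.01 m/s and value of joint end_stop below 0.001 m); the robot touches nothing.
It fails at once if the end stop is pushed in by more than 2.5 mm (12.5 N) (value of joint end_stop above 0.0025 m).
It fails at once if the vial rack is moved by more than 20 mm (distance of vial_rack from where it was at the start of the episode above 0.02 m).
It fails at once if the solvent bottle is moved by more than 20 mm (distance of solvent_bottle from where it was at the start of the episode above 0.02 m).
It fails at once if the beaker is moved by more than 20 mm (distance of beaker from where it was at the start of the episode above 0.02 m).
It also fails if it takes over 61 s, if anything falls off the work surface, if the arm or the gripper's body presses on something with over 40 N, if the wrist force passes 120 N, or if a joint passes its speed limit or range.

## Working session

There is one attempt and no reset: what is moved stays moved. The work goes in short steps, Python scripts to look and compute and a tool call to move; the robot and the scene stay as the last step left them, time stands still between calls to the robot, and variables do not carry over. Pictures are saved under pics/ and viewed, at most 10 in all, crops included, and the job is handed in when it is done.

Besides the shell and the picture viewer there is one more tool, called after ">>>" by a JSON object that holds its "method" and its "body", one argument or row to a line. drive_tool: Moves the arm, as the interface text tells. Its arguments: {"type":"object","properties":{"rows":{"type":"array","items":{"type":"object","properties":{"dx":{"type":"number"},"dy":{"type":"number"},"dz":{"type":"number"},"wx":{"type":"number"},"wy":{"type":"number"},"wz":{"type":"number"},"hand":{"type":"number"}}}}},"required":["rows"]}

```bash
mkdir -p pics; cat > h.py <<'E'
from workcell import bot
import numpy as np, cv2
from scipy.spatial.transform import Rotation as R
def cam(name):
    c=bot.get_calibration(name)
    f=200/np.tan(np.radians(c['vfov'])/2)
    if 'mount' in c:
        o=bot.get_obs(); T=np.eye(4); T[:3,:3]=R.from_quat(o['tool_rot']).as_matrix(); T[:3,3]=o['eef_pos']
        M=T@np.array(c['mount']); return f,c['cx'],c['cy'],M[:3,3],M[:3,:3]
    return f,c['cx'],c['cy'],np.array(c['origin']),np.array(c['rotation'])
def toz(C,uv,z):
    f,cx,cy,o,r=C; uv=np.atleast_2d(uv).astype(float)
    d=np.c_[(uv[:,0]-cx)/f,-(uv[:,1]-cy)/f,-np.ones(len(uv))]@r.T
    return o+d*((z-o[2])/d[:,2])[:,None]
def proj(C,p):
    f,cx,cy,o,r=C; q=(np.atleast_2d(p)-o)@r
    return np.c_[cx+f*q[:,0]/-q[:,2],cy-f*q[:,1]/-q[:,2]]
def save(im,n): cv2.imwrite('pics/'+n,im[:,:,::-1])
E
python3 - <<'E'
from h import *
for n in ['scene','side']:
    im=bot.camera(n); save(im,n+'0.png'); C=cam(n); print(n,bot.get_calibration(n))
    for t,z in [('plate',.032),('station',.03),('vial_rack',.043),('solvent_bottle',.07),('beaker',.04)]:
        for d in bot.look_for(n,t)[:4]:
            e=d['extent']; print(t,round(d['score'],2),np.round(e),toz(C,e[:2],z).round(3))
print(bot.get_calibration('wrist'))
E
```

```text
scene {'vfov': 43.59002114044158, 'cx': 316.2037087870654, 'cy': 202.317910183084, 'origin': array([1.13155609, 0.3225546 , 1.00130325]), 'rotation': array([0.14353223, 0.25398242, 0.82334457, 0.48682147])}Traceback (most recent call last):
  File "<stdin>", line 6, in <module>
  File "h.py", line 13, in toz
    d=np.c_[(uv[:,0]-cx)/f,-(uv[:,1]-cy)/f,-np.ones(len(uv))]@r.T
      ~~~~~~~~~~~~~~~~~~~~~~~~~~~~~~~~~~~~~~~~~~~~~~~~~~~~~~~^~~~
ValueError: matmul: Input operand 1 has a mismatch in its core dimension 0, with gufunc signature (n?,k),(k,m?)->(n?,m?) (size 4 is different from 3)
```

```bash
sed -i "s/np.array(c\['rotation'\])/R.from_quat(c['rotation']).as_matrix()/" h.py
python3 - <<'E'
from h import *
for n in ['scene','side']:
    im=bot.camera(n); save(im,n+'0.png'); C=cam(n); print(n,bot.get_calibration(n))
    for t,z in [('plate',.032),('station',.03),('vial_rack',.043),('solvent_bottle',.07),('beaker',.04)]:
        for d in bot.look_for(n,t)[:4]:
            e=d['extent']; print(t,round(d['score'],2),np.round(e),toz(C,e[:2],z).round(3))
print(bot.get_calibration('wrist'))
E
```

```text
scene {'vfov': 43.59002114044158, 'cx': 316.2037087870654, 'cy': 202.317910183084, 'origin': array([1.13155609, 0.3225546 , 1.00130325]), 'rotation': array([0.14353223, 0.25398242, 0.82334457, 0.48682147])}
plate 0.91 [221. 156.  41.  36.] [[ 0.559 -0.279  0.032]]
plate 0.89 [268. 138.  42.  31.] [[ 0.453 -0.207  0.032]]
plate 0.86 [264. 188.  39.  30.] [[ 0.591 -0.132  0.032]]
station 0.57 [338. 219. 115. 105.] [[0.582 0.061 0.03 ]]
vial_rack 0.67 [203. 220.  56.  50.] [[ 0.738 -0.2    0.043]]
solvent_bottle 0.87 [460. 288.  45.  55.] [[0.632 0.364 0.07 ]]
beaker 0.95 [504. 225.  35.  42.] [[0.422 0.399 0.04 ]]
side {'vfov': 43.40103442732732, 'cx': 319.62885234479734, 'cy': 198.48315933640816, 'origin': array([ 0.54291732, -0.84303072,  1.00025239]), 'rotation': array([ 0.36567862, -0.00444581, -0.03395012,  0.93011116])}
plate 0.88 [313. 314.  37.  30.] [[ 0.55  -0.284  0.032]]
plate 0.85 [262. 357.  47.  35.] [[ 0.44  -0.374  0.032]]
plate 0.77 [261. 298.  42.  27.] [[ 0.436 -0.236  0.032]]
plate 0.77 [323. 271.  40.  34.] [[ 0.58  -0.174  0.032]]
station 0.57 [308. 204. 100.  54.] [[0.555 0.042 0.03 ]]
vial_rack 0.91 [388. 288.  32.  48.] [[ 0.72  -0.237  0.043]]
vial_rack 0.23 [309. 204. 104.  54.] [[0.557 0.027 0.043]]
solvent_bottle 0.6 [324. 115.  19.  42.] [[0.621 0.359 0.07 ]]
beaker 0.76 [256. 119.  19.  31.] [[0.414 0.395 0.04 ]]
{'vfov': 63.37595284240251, 'cx': 326.3577238874253, 'cy': 196.63495635283297, 'mount': array([[ 3.39252486e-04,  9.59336807e-01,  2.82263662e-01,
         7.11067733e-02],
       [ 9.99999876e-01, -2.22345214e-04, -4.46208682e-04,
         4.05069468e-04],
       [-3.65304438e-04,  2.82263779e-01, -9.59336763e-01,
        -1.31964922e-01],
       [ 0.00000000e+00,  0.00000000e+00,  0.00000000e+00,
         1.00000000e+00]])}
```

View pics/scene0.png

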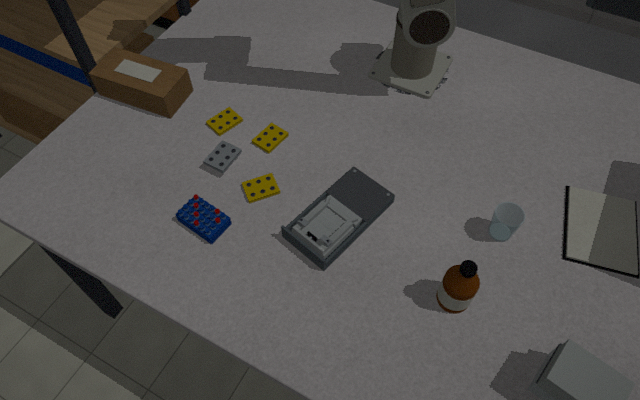

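View pics/side0.png

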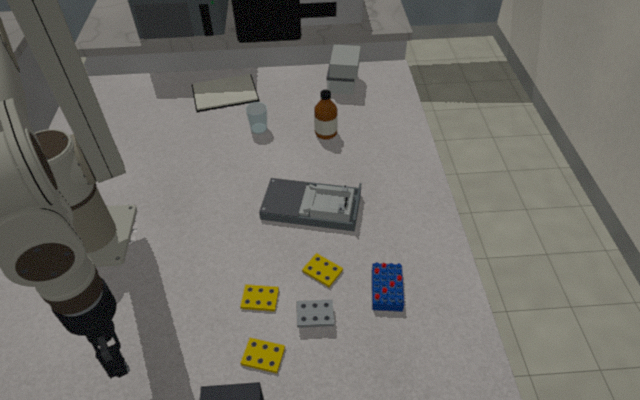

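```bash
cat >> h.py <<'E'
def plan(target,yawx=None):
    "row numbers to reach target TCP, tool down with tool x at world yaw yawx (deg)"
    o=bot.get_obs(); r=R.from_quat(o['tool_rot'])
    d=r.inv().apply(np.array(target)-o['eef_pos'])/.05
    w=np.zeros(3)
    if yawx is not None:
        a=np.radians(yawx); x=np.array([np.cos(a),np.sin(a),0]); z=np.array([0,0,-1.]); 
        g=R.from_matrix(np.c_[x,np.cross(z,x),z]); w=np.degrees((r.inv()*g).as_rotvec())/5
    print('plan d',d.round(3),'w',w.round(2))
E
python3 - <<'E'
from h import *
o=bot.get_obs(); print(o['eef_pos'],R.from_quat(o['tool_rot']).as_matrix().round(3),o['clock'])
plan([.47,-.2,.28],180); plan([.47,-.2,.28],0)
E
```

```text
[ 0.22545712 -0.44628303  0.24233783] [[ 0.893  0.451  0.   ]
 [ 0.451 -0.893 -0.   ]
 [-0.     0.    -1.   ]] 0.7
plan d [ 6.587 -2.191 -0.754] w [ -0.     0.   -30.64]
plan d [ 6.587 -2.191 -0.754] w [0.   0.   5.36]
```

>>> {"method": "drive_tool", "body": {
  "rows": [
    {"dx":1,"dy":-0.2,"dz":-0.6,"wz":0.6,"hand":85},
    {"dx":2,"dy":-0.4,"dz":-1.15,"wz":1.2,"hand":85},
    {"dx":3,"dy":-0.7,"dz":-1.15,"wz":1.8,"hand":85},
    {"dx":4,"dy":-0.9,"dz":-1.15,"wz":2.4,"hand":85},
    {"dx":5,"dy":-1.2,"dz":-1.15,"wz":3,"hand":85},
    {"dx":6,"dy":-1.4,"dz":-1.15,"wz":3.6,"hand":85},
    {"dx":7,"dy":-1.6,"dz":-1.15,"wz":4.2,"hand":85},
    {"dx":8,"dy":-1.9,"dz":-1.15,"wz":4.8,"hand":85},
    {"dx":9,"dy":-2.1,"dz":-1.15,"wz":5.36,"hand":85},
    {"dx":9,"dy":-2.1,"dz":-1.15,"wz":5.36,"hand":85},
    {"dx":9,"dy":-2.1,"dz":-1.15,"wz":5.36,"hand":85},
    {"dx":9,"dy":-2.1,"dz":-1.15,"wz":5.36,"hand":85},
    {"dx":9,"dy":-2.1,"dz":-1.15,"wz":5.36,"hand":85}
  ]
}}

```text
invalid input at $.rows[0]: expected keys dx, dy, dz, wx, wy, wz, hand
```

```bash
python3 - <<'E'
from h import *
C=cam('wrist'); im=bot.camera('wrist'); save(im,'w1.png'); np.savez('w1.npz',im=im,C=np.array(C,dtype=object))
for t,z in [('plate',.032),('station',.03)]:
    for i,d in enumerate(bot.outline_of('wrist',t)[:4]):
        m=d['region'].astype(np.uint8); q=toz(C,np.argwhere(m)[:,::-1],z)[:,:2]
        c,s,a=cv2.minAreaRect((q*1000).astype(np.float32)); col=np.median(im[m>0],0)
        print(t,round(d['score'],2),np.round(d['extent']),'rect mm',np.round(c,1),np.round(s,1),round(a,1),'mean',q.mean(0).round(4),col)
E
```

```text
(no output)
```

View pics/w1.png

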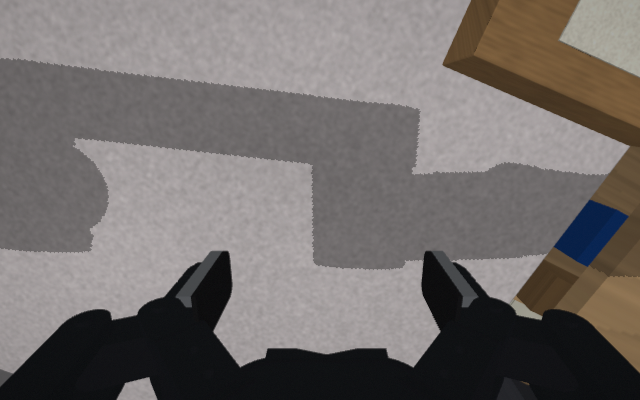

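>>> {"method": "drive_tool", "body": {
  "rows": [
    {"dx":0.9,"dy":-0.3,"dz":-0.6,"wx":0,"wy":0,"wz":0.7,"hand":85},
    {"dx":1.8,"dy":-0.7,"dz":-1.15,"wx":0,"wy":0,"wz":1.4,"hand":85},
    {"dx":2.7,"dy":-1,"dz":-1.15,"wx":0,"wy":0,"wz":2.1,"hand":85},
    {"dx":3.6,"dy":-1.3,"dz":-1.15,"wx":0,"wy":0,"wz":2.8,"hand":85},
    {"dx":4.5,"dy":-1.7,"dz":-1.15,"wx":0,"wy":0,"wz":3.5,"hand":85},
    {"dx":5.4,"dy":-2,"dz":-1.15,"wx":0,"wy":0,"wz":4.2,"hand":85},
    {"dx":6.3,"dy":-2.3,"dz":-1.15,"wx":0,"wy":0,"wz":4.8,"hand":85},
    {"dx":7.1,"dy":-2.6,"dz":-1.15,"wx":0,"wy":0,"wz":5.36,"hand":85},
    {"dx":7.6,"dy":-2.8,"dz":-1.15,"wx":0,"wy":0,"wz":5.36,"hand":85},
    {"dx":7.6,"dy":-2.8,"dz":-1.15,"wx":0,"wy":0,"wz":5.36,"hand":85},
    {"dx":7.6,"dy":-2.8,"dz":-1.15,"wx":0,"wy":0,"wz":5.36,"hand":85},
    {"dx":7.6,"dy":-2.8,"dz":-1.15,"wx":0,"wy":0,"wz":5.36,"hand":85},
    {"dx":7.6,"dy":-2.8,"dz":-1.15,"wx":0,"wy":0,"wz":5.36,"hand":85}
  ]
}}

```text
clock: 2.15
eef_pos: [0.5008, -0.151, 0.3]
tool_rot: [1.0, -0.001, 0.0, 0.0]
ft_force: [-0.3, -0.1, -0.6]
grip_width: 0.0852
grasp_force: 0.0
```

```bash
python3 - <<'E'
from h import *
C=cam('wrist'); im=bot.camera('wrist'); save(im,'w2.png'); np.savez('w1.npz',im=im,C=np.array(C,dtype=object))
for t,z in [('plate',.032),('station',.03)]:
    for i,d in enumerate(bot.outline_of('wrist',t)[:4]):
        m=d['region'].astype(np.uint8); q=toz(C,np.argwhere(m)[:,::-1],z)[:,:2]
        c,s,a=cv2.minAreaRect((q*1000).astype(np.float32)); col=np.median(im[m>0],0)
        print(t,round(d['score'],2),np.round(d['extent']),'rect mm',np.round(c,1),np.round(s,1),round(a,1),'mean',q.mean(0).round(4),col)
E
```

```text
plate 0.88 [479. 202.  67.  67.] rect mm [ 446.  -345.9] [61.8 76.4] 72.5 mean [ 0.4468 -0.3464] [167. 141.   0.]
plate 0.8 [375. 212.  54.  60.] rect mm [ 437.3 -214.6] [58.5 79.9] 80.2 mean [ 0.4387 -0.2147] [169. 143.   0.]
plate 0.71 [432. 119.  63.  76.] rect mm [ 553.5 -278.1] [64.4 79.9] 88.2 mean [ 0.5544 -0.2785] [114. 117. 120.]
station 0.95 [161. 110. 134. 215.] rect mm [563.3  50.8] [139.7 254.4] 76.4 mean [0.5355 0.0521] [76. 77. 81.]
station 0.57 [431. 119.  59.  74.] rect mm [ 553.2 -279.1] [63.4 81.1] 89.3 mean [ 0.5545 -0.2789] [114. 117. 120.]
```

View pics/w2.png

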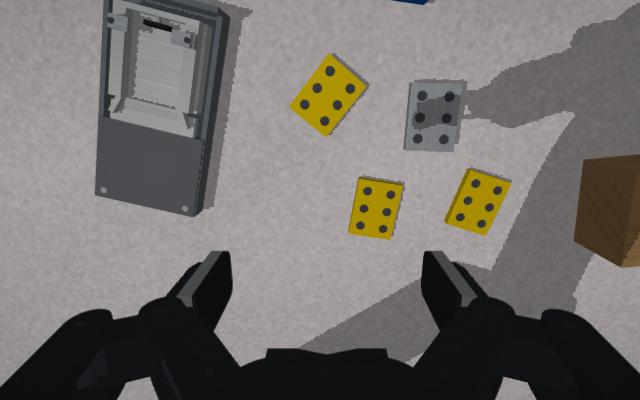

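```bash
python3 - <<'E'
from h import *
D=np.load('w1.npz',allow_pickle=True); C=tuple(D['C']); im=D['im']
print('tip',bot.tip_extent)
names=['front L','front R','edge L','edge R','farR rim']
P=toz(C,[(97,195),(193,214),(106,118),(205,133)],.03)[:,:2]; print(P.round(4))
v=P[2:].mean(0)-P[:2].mean(0); w=P[0]-P[1]
print('yaw long',np.degrees(np.arctan2(v[1],v[0])),'yaw from front',np.degrees(np.arctan2(-w[0],w[1])),np.linalg.norm(v),np.linalg.norm(w))
c=np.vstack([im[0:225,80:265],]) 
a=cv2.resize(im[0:225,80:265],None,fx=2.6,fy=2.6,interpolation=cv2.INTER_CUBIC)
b=cv2.resize(im[70:160,395:475],None,fx=3.5,fy=3.5,interpolation=cv2.INTER_CUBIC)
o=np.zeros((585,800,3),np.uint8); o[:a.shape[0],:a.shape[1]]=a[:585]; o[:b.shape[0],500:500+b.shape[1]]=b
save(o,'crop.png'); print(a.shape,b.shape)
E
```

```text
tip 0.011
[[ 0.4567  0.1443]
 [ 0.4305  0.0234]
 [ 0.5533  0.114 ]
 [ 0.5353 -0.0035]]
yaw long -15.874949083300114 yaw from front -12.220519475700518 0.10472847082454921 0.12364185067193505
(585, 481, 3) (315, 280, 3)
```

View pics/crop.png

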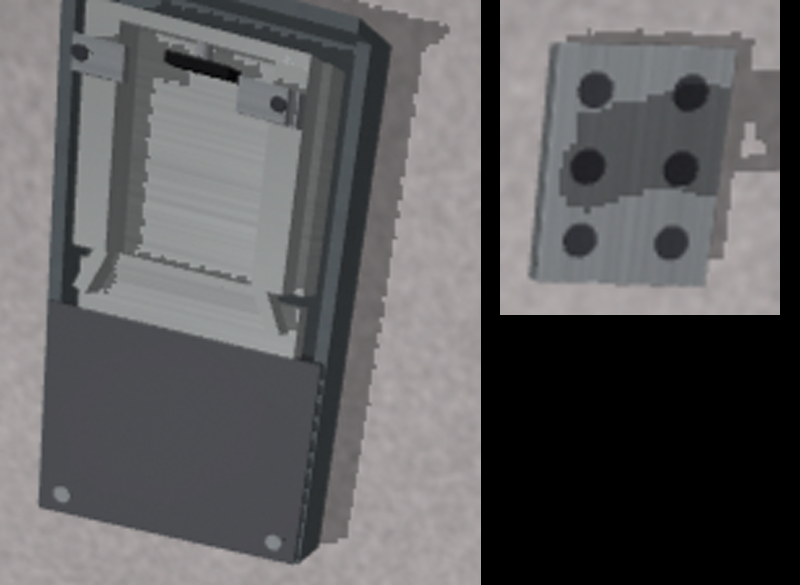

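```bash
python3 - <<'E'
from h import *
D=np.load('w1.npz',allow_pickle=True); C=tuple(D['C'])
S=lambda l,z: toz(C,[(80+u/2.6,v/2.6) for u,v in l],z)[:,:2]
P=S([(40,507),(297,562),(51,300),(320,365)],.03)
L=S([(118,253),(250,280)],.034); E=S([(167,66),(238,82)],.036)
w=P[0]-P[1]; v=P[2:].mean(0)-P[:2].mean(0)
y1=np.arctan2(-w[0],w[1]); y2=np.arctan2(P[2:,1]-P[:2,1],P[2:,0]-P[:2,0]); print(P.round(4),np.degrees(y1),np.degrees(y2))
q=P[2]-P[3];print('edge',np.degrees(np.arctan2(-q[0],q[1])),np.linalg.norm(q))
ya=np.radians(-13); X=np.array([np.cos(ya),np.sin(ya)]); Y=np.array([-X[1],X[0]])
f=P[:2].mean(0); o=f+.125*X
for n,p in [('P',P),('lip',L),('stop',E)]: print(n,np.c_[(p-o)@X,(p-o)@Y].round(4))
print('station o',o,'deckmid',o-.076*X)
T=toz(C,[(395+(u-500)/3.5,70+b/3.5) for u,b in [(595,90),(690,92),(587,167),(680,168),(579,240),(670,242)]],.032)[:,:2]
a=T[[0,1]].mean(0)-T[[4,5]].mean(0); print('plate',T.mean(0),np.degrees(np.arctan2(a[1],a[0])))
b=T[[0,2,4]].mean(0)-T[[1,3,5]].mean(0); ya2=np.degrees(np.arctan2(-b[0],b[1])); print(ya2)
c=T.mean(0); plan([c[0],c[1],.12],ya2)
E
```

```text
[[ 4.567e-01  1.464e-01]
 [ 4.275e-01  2.220e-02]
 [ 5.564e-01  1.211e-01]
 [ 5.264e-01 -2.000e-04]] -13.222230323746853 [-14.23232608 -12.76597605]
edge -13.907700005969547 0.12496121184051735
P [[-0.1248  0.0638]
 [-0.1252 -0.0638]
 [-0.0219  0.0616]
 [-0.0239 -0.0634]]
lip [[ 0.0066  0.0301]
 [ 0.0081 -0.0291]]
stop [[ 0.0884  0.0127]
 [ 0.0889 -0.0172]]
station o [0.56388511 0.05615859] deckmid [0.48983298 0.07325487]
plate [ 0.55303624 -0.2801401 ] -1.8271474824602425
-1.0829670408839087
plan d [1.043 2.584 3.602] w [ 0.  -0.   0.2]
```

>>> {"method": "drive_tool", "body": {
  "rows": [
    {"dx":0.4,"dy":0.9,"dz":0.3,"wx":0,"wy":0,"wz":0.28,"hand":85},
    {"dx":0.8,"dy":1.8,"dz":0.6,"wx":0,"wy":0,"wz":0.28,"hand":85},
    {"dx":1.04,"dy":2.58,"dz":1.2,"wx":0,"wy":0,"wz":0.28,"hand":85},
    {"dx":1.04,"dy":2.58,"dz":2.0,"wx":0,"wy":0,"wz":0.28,"hand":85},
    {"dx":1.04,"dy":2.58,"dz":2.8,"wx":0,"wy":0,"wz":0.28,"hand":85},
    {"dx":1.04,"dy":2.58,"dz":3.6,"wx":0,"wy":0,"wz":0.28,"hand":85},
    {"dx":1.04,"dy":2.58,"dz":4.3,"wx":0,"wy":0,"wz":0.28,"hand":85},
    {"dx":1.04,"dy":2.58,"dz":4.8,"wx":0,"wy":0,"wz":0.28,"hand":85},
    {"dx":1.04,"dy":2.58,"dz":5.1,"wx":0,"wy":0,"wz":0.28,"hand":85},
    {"dx":1.04,"dy":2.58,"dz":5.3,"wx":0,"wy":0,"wz":0.28,"hand":85},
    {"dx":1.04,"dy":2.58,"dz":5.43,"wx":0,"wy":0,"wz":0.28,"hand":85},
    {"dx":1.04,"dy":2.58,"dz":5.43,"wx":0,"wy":0,"wz":0.28,"hand":85},
    {"dx":1.04,"dy":2.58,"dz":5.43,"wx":0,"wy":0,"wz":0.28,"hand":70},
    {"dx":1.04,"dy":2.58,"dz":5.43,"wx":0,"wy":0,"wz":0.28,"hand":60},
    {"dx":1.04,"dy":2.58,"dz":5.43,"wx":0,"wy":0,"wz":0.28,"hand":50},
    {"dx":1.04,"dy":2.58,"dz":5.43,"wx":0,"wy":0,"wz":0.28,"hand":50},
    {"dx":1.04,"dy":2.58,"dz":5.43,"wx":0,"wy":0,"wz":0.28,"hand":50},
    {"dx":1.04,"dy":2.58,"dz":5.43,"wx":0,"wy":0,"wz":0.28,"hand":50}
  ]
}}

```text
clock: 4.1
eef_pos: [0.5546, -0.2795, 0.03]
tool_rot: [1.0, -0.012, 0.001, 0.001]
ft_force: [-1.1, -0.3, 5.8]
grip_width: 0.0582
grasp_force: 65.0
```

>>> {"method": "drive_tool", "body": {
  "rows": [
    {"dx":0,"dy":0,"dz":-0.2,"wx":0,"wy":0,"wz":0,"hand":50},
    {"dx":0,"dy":0,"dz":-0.6,"wx":0,"wy":0,"wz":0,"hand":50},
    {"dx":0,"dy":0,"dz":-1.2,"wx":0,"wy":0,"wz":0,"hand":50},
    {"dx":0,"dy":0,"dz":-2,"wx":0,"wy":0,"wz":0,"hand":50},
    {"dx":0,"dy":0,"dz":-2,"wx":0,"wy":0,"wz":0,"hand":50},
    {"dx":0,"dy":0,"dz":-2,"wx":0,"wy":0,"wz":0,"hand":50}
  ]
}}

```text
clock: 4.7
eef_pos: [0.5541, -0.2792, 0.1297]
tool_rot: [1.0, -0.012, 0.001, 0.001]
ft_force: [-0.8, 0.4, -1.9]
grip_width: 0.0581
grasp_force: 64.6
```

```bash
python3 - <<'E'
from h import *
im=bot.camera('wrist'); save(im,'w3.png')
plan([.4898,.0733,.10],-13.5); print(bot.get_obs()['eef_pos'])
E
```

```text
plan d [-1.435 -7.007  0.564] w [-0.    0.01  2.42]
[ 0.55305747 -0.27869563  0.12801963]
```

View pics/w3.png

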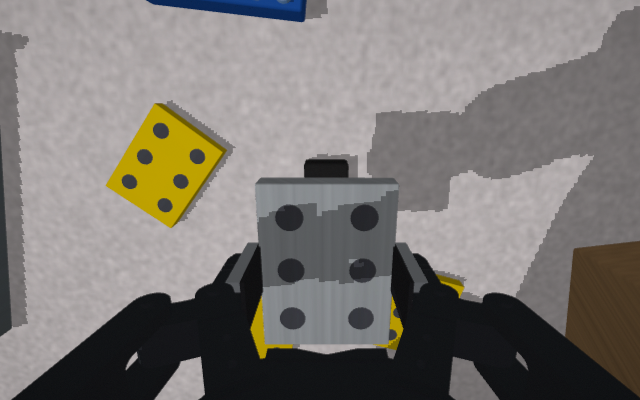

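>>> {"method": "drive_tool", "body": {
  "rows": [
    {"dx":-0.1,"dy":-0.5,"dz":0,"wx":0,"wy":0,"wz":0.2,"hand":50},
    {"dx":-0.3,"dy":-1.4,"dz":0,"wx":0,"wy":0,"wz":0.5,"hand":50},
    {"dx":-0.5,"dy":-2.3,"dz":0,"wx":0,"wy":0,"wz":0.9,"hand":50},
    {"dx":-0.7,"dy":-3.2,"dz":0,"wx":0,"wy":0,"wz":1.2,"hand":50},
    {"dx":-0.9,"dy":-4.1,"dz":0,"wx":0,"wy":0,"wz":1.5,"hand":50},
    {"dx":-1.1,"dy":-5,"dz":0,"wx":0,"wy":0,"wz":1.8,"hand":50},
    {"dx":-1.2,"dy":-5.9,"dz":0,"wx":0,"wy":0,"wz":2.1,"hand":50},
    {"dx":-1.4,"dy":-6.6,"dz":0,"wx":0,"wy":0,"wz":2.4,"hand":50},
    {"dx":-1.43,"dy":-7,"dz":0,"wx":0,"wy":0,"wz":2.42,"hand":50},
    {"dx":-1.43,"dy":-7,"dz":0.3,"wx":0,"wy":0,"wz":2.42,"hand":50},
    {"dx":-1.43,"dy":-7,"dz":0.8,"wx":0,"wy":0,"wz":2.42,"hand":50},
    {"dx":-1.43,"dy":-7,"dz":1.3,"wx":0,"wy":0,"wz":2.42,"hand":50},
    {"dx":-1.43,"dy":-7,"dz":1.6,"wx":0,"wy":0,"wz":2.42,"hand":50},
    {"dx":-1.43,"dy":-7,"dz":1.6,"wx":0,"wy":0,"wz":2.42,"hand":50},
    {"dx":-1.43,"dy":-7,"dz":1.6,"wx":0,"wy":0,"wz":2.42,"hand":50}
  ]
}}

```text
clock: 6.25
eef_pos: [0.4663, -0.07, 0.0609]
tool_rot: [0.996, -0.086, 0.0, -0.02]
ft_force: [0.4, -0.5, -1.3]
grip_width: 0.0582
grasp_force: 64.7
```

```bash
python3 - <<'E'
from h import *
plan([.4898,.0733,.040],-13.5); print(bot.get_obs()['eef_pos'],bot.get_obs()['ft_force'])
E
```

```text
plan d [-0.026 -2.885  0.531] w [-0.45  0.04  0.73]
[ 0.46627295 -0.06997371  0.06091249] [ 0.40290945 -0.52295966 -1.32733298]
```

>>> {"method": "drive_tool", "body": {
  "rows": [
    {"dx":0,"dy":0,"dz":-0.3,"wx":-0.45,"wy":0,"wz":0.3,"hand":50},
    {"dx":0,"dy":-0.5,"dz":-0.3,"wx":-0.45,"wy":0,"wz":0.5,"hand":50},
    {"dx":0,"dy":-1,"dz":-0.3,"wx":-0.45,"wy":0,"wz":0.73,"hand":50},
    {"dx":0,"dy":-1.5,"dz":-0.3,"wx":-0.45,"wy":0,"wz":0.73,"hand":50},
    {"dx":0,"dy":-2,"dz":-0.3,"wx":-0.45,"wy":0,"wz":0.73,"hand":50},
    {"dx":-0.03,"dy":-2.5,"dz":-0.3,"wx":-0.45,"wy":0,"wz":0.73,"hand":50},
    {"dx":-0.03,"dy":-2.88,"dz":-0.3,"wx":-0.45,"wy":0,"wz":0.73,"hand":50},
    {"dx":-0.03,"dy":-2.88,"dz":-0.2,"wx":-0.45,"wy":0,"wz":0.73,"hand":50},
    {"dx":-0.03,"dy":-2.88,"dz":-0.1,"wx":-0.45,"wy":0,"wz":0.73,"hand":50},
    {"dx":-0.03,"dy":-2.88,"dz":0,"wx":-0.45,"wy":0,"wz":0.73,"hand":50},
    {"dx":-0.03,"dy":-2.88,"dz":0,"wx":-0.45,"wy":0,"wz":0.73,"hand":50}
  ]
}}

```text
clock: 7.35
eef_pos: [0.4654, -0.0681, 0.0713]
tool_rot: [0.996, -0.084, -0.001, -0.02]
ft_force: [-0.0, 0.1, -1.9]
grip_width: 0.0582
grasp_force: 65.0
```

```bash
python3 - <<'E'
from h import *
plan([.4898,.0733,.0405],-13.5); o=bot.get_obs(); print(o['eef_pos'],o['ft_force'],o['joint_pos'],o['joint_vel'])
E
```

```text
plan d [ 0.008 -2.842  0.73 ] w [-0.45  0.07  0.76]
[ 0.46544517 -0.06806478  0.07134528] [-0.0398527   0.14419062 -1.87241365] [-0.1698091   0.33795662 -0.34591068  0.89136708  0.03957179  3.1406045 ] [-0.00077712  0.02710672 -0.02612012 -0.05420299  0.0002695  -0.00100108]
```

>>> {"method": "drive_tool", "body": {
  "rows": [
    {"dx":0,"dy":0,"dz":-0.5,"wx":-0.45,"wy":0.07,"wz":0,"hand":50},
    {"dx":0,"dy":0,"dz":-1,"wx":-0.45,"wy":0.07,"wz":0,"hand":50},
    {"dx":0,"dy":0,"dz":-1,"wx":-0.45,"wy":0.07,"wz":0,"hand":50}
  ]
}}

```text
clock: 7.65
eef_pos: [0.4673, -0.0755, 0.1246]
tool_rot: [0.997, -0.081, 0.005, -0.002]
ft_force: [-0.0, 0.3, -1.7]
grip_width: 0.058
grasp_force: 65.3
```

>>> {"method": "drive_tool", "body": {
  "rows": [
    {"dx":0,"dy":-0.1,"dz":0,"wx":0,"wy":0,"wz":-1.6,"hand":50},
    {"dx":0,"dy":-0.3,"dz":0,"wx":0,"wy":0,"wz":-3.2,"hand":50},
    {"dx":0,"dy":-0.5,"dz":0,"wx":0,"wy":0,"wz":-4.8,"hand":50},
    {"dx":0,"dy":-0.7,"dz":0,"wx":0,"wy":0,"wz":-6.4,"hand":50},
    {"dx":0,"dy":-0.9,"dz":0,"wx":0,"wy":0,"wz":-8,"hand":50},
    {"dx":0,"dy":-1.1,"dz":0,"wx":0,"wy":0,"wz":-9.6,"hand":50},
    {"dx":0,"dy":-1.3,"dz":0,"wx":0,"wy":0,"wz":-11.2,"hand":50},
    {"dx":0,"dy":-1.5,"dz":0,"wx":0,"wy":0,"wz":-12.8,"hand":50},
    {"dx":0,"dy":-1.7,"dz":0,"wx":0,"wy":0,"wz":-14.4,"hand":50},
    {"dx":0,"dy":-1.9,"dz":0,"wx":0,"wy":0,"wz":-16,"hand":50},
    {"dx":0,"dy":-2.1,"dz":0,"wx":0,"wy":0,"wz":-17.6,"hand":50},
    {"dx":0,"dy":-2.3,"dz":0,"wx":0,"wy":0,"wz":-19.2,"hand":50},
    {"dx":0,"dy":-2.5,"dz":0,"wx":0,"wy":0,"wz":-20.8,"hand":50},
    {"dx":0,"dy":-2.7,"dz":0,"wx":0,"wy":0,"wz":-22.4,"hand":50},
    {"dx":0,"dy":-2.8,"dz":0,"wx":0,"wy":0,"wz":-24,"hand":50},
    {"dx":0,"dy":-2.8,"dz":0,"wx":0,"wy":0,"wz":-25.6,"hand":50},
    {"dx":0,"dy":-2.8,"dz":0,"wx":0,"wy":0,"wz":-27.2,"hand":50},
    {"dx":0,"dy":-2.8,"dz":0,"wx":0,"wy":0,"wz":-28.8,"hand":50},
    {"dx":0,"dy":-2.8,"dz":0,"wx":0,"wy":0,"wz":-30.4,"hand":50},
    {"dx":0,"dy":-2.8,"dz":0,"wx":0,"wy":0,"wz":-32,"hand":50}
  ]
}}

```text
clock: 9.65
eef_pos: [0.4867, 0.0629, 0.1211]
tool_rot: [0.25, 0.968, 0.002, 0.0]
ft_force: [-0.2, 0.2, -1.0]
grip_width: 0.0581
grasp_force: 65.2
```

```bash
python3 - <<'E'
from h import *
plan([.4898,.0733,.0405],166.5); o=bot.get_obs(); print(o['clock'],o['eef_pos'],o['ft_force'],o['joint_pos'],o['grasp_force'])
E
```

```text
plan d [0.045 0.205 1.612] w [ 0.05 -0.   -3.09]
9.65 [0.48670639 0.06294522 0.12105728] [-0.18740747  0.24566421 -0.95356251] [ 0.12640504  0.31077597 -0.23229721  1.02597849  0.00370797  0.63182574] 65.24516344070435
```

>>> {"method": "drive_tool", "body": {
  "rows": [
    {"dx":0.05,"dy":0.2,"dz":0,"wx":0.05,"wy":0,"wz":-1.6,"hand":50},
    {"dx":0.05,"dy":0.2,"dz":0.2,"wx":0.05,"wy":0,"wz":-3.09,"hand":50},
    {"dx":0.05,"dy":0.2,"dz":0.7,"wx":0.05,"wy":0,"wz":-3.09,"hand":50},
    {"dx":0.05,"dy":0.2,"dz":1.2,"wx":0.05,"wy":0,"wz":-3.09,"hand":50},
    {"dx":0.05,"dy":0.2,"dz":1.5,"wx":0.05,"wy":0,"wz":-3.09,"hand":50},
    {"dx":0.05,"dy":0.2,"dz":1.55,"wx":0.05,"wy":0,"wz":-3.09,"hand":50},
    {"dx":0.05,"dy":0.2,"dz":1.55,"wx":0.05,"wy":0,"wz":-3.09,"hand":50},
    {"dx":0.05,"dy":0.2,"dz":1.55,"wx":0.05,"wy":0,"wz":-3.09,"hand":50}
  ]
}}

```text
clock: 10.45
eef_pos: [0.4909, 0.0733, 0.0454]
tool_rot: [0.12, 0.993, 0.0, 0.001]
ft_force: [-0.7, -0.0, -1.3]
grip_width: 0.0581
grasp_force: 65.2
```

```bash
python3 - <<'E'
from h import *
plan([.4898,.0733,.0400],166.5); o=bot.get_obs(); print(o['clock'],o['eef_pos'],o['ft_force'])
E
```

```text
plan d [ 0.021 -0.006  0.109] w [ 0.01  0.03 -0.07]
10.45 [0.49086471 0.07334584 0.04543492] [-0.67129506 -0.04809413 -1.29286141]
```

>>> {"method": "drive_tool", "body": {
  "rows": [
    {"dx":0.02,"dy":0,"dz":0.04,"wx":0,"wy":0.03,"wz":0,"hand":50},
    {"dx":0.02,"dy":0,"dz":0.08,"wx":0,"wy":0.03,"wz":0,"hand":50},
    {"dx":0.02,"dy":0,"dz":0.1,"wx":0,"wy":0.03,"wz":0,"hand":50},
    {"dx":0.02,"dy":0,"dz":0.1,"wx":0,"wy":0.03,"wz":0,"hand":50},
    {"dx":0.02,"dy":0,"dz":0.1,"wx":0,"wy":0.03,"wz":0,"hand":50}
  ]
}}

```text
clock: 10.95
eef_pos: [0.4894, 0.0735, 0.0401]
tool_rot: [0.12, 0.993, 0.0, -0.0]
ft_force: [0.7, -0.8, -1.1]
grip_width: 0.0583
grasp_force: 65.3
```

>>> {"method": "drive_tool", "body": {
  "rows": [
    {"dx":0,"dy":0,"dz":0.02,"wx":0,"wy":0,"wz":0,"hand":50},
    {"dx":0,"dy":0,"dz":0.03,"wx":0,"wy":0,"wz":0,"hand":50},
    {"dx":0,"dy":0,"dz":0.03,"wx":0,"wy":0,"wz":0,"hand":50}
  ]
}}

```text
clock: 11.25
eef_pos: [0.4898, 0.0736, 0.04]
tool_rot: [0.12, 0.993, 0.0, 0.0]
ft_force: [-2.9, -0.6, 8.8]
grip_width: 0.058
grasp_force: 66.4
```

>>> {"method": "drive_tool", "body": {
  "rows": [
    {"dx":0,"dy":0,"dz":-0.02,"wx":0,"wy":0,"wz":0,"hand":50},
    {"dx":0,"dy":0,"dz":-0.02,"wx":0,"wy":0,"wz":0,"hand":62},
    {"dx":0,"dy":0,"dz":-0.02,"wx":0,"wy":0,"wz":0,"hand":72},
    {"dx":0,"dy":0,"dz":-0.02,"wx":0,"wy":0,"wz":0,"hand":78},
    {"dx":0,"dy":0,"dz":-0.02,"wx":0,"wy":0,"wz":0,"hand":80},
    {"dx":0,"dy":0,"dz":-0.2,"wx":0,"wy":0,"wz":0,"hand":80},
    {"dx":0,"dy":0,"dz":-0.6,"wx":0,"wy":0,"wz":0,"hand":80},
    {"dx":0,"dy":0,"dz":-1,"wx":0,"wy":0,"wz":0,"hand":60},
    {"dx":0.6,"dy":0,"dz":-1,"wx":0,"wy":0,"wz":0,"hand":30},
    {"dx":1.2,"dy":0,"dz":-1,"wx":0,"wy":0,"wz":0,"hand":0},
    {"dx":1.5,"dy":0,"dz":-1,"wx":0,"wy":0,"wz":0,"hand":0},
    {"dx":1.5,"dy":0,"dz":-1,"wx":0,"wy":0,"wz":0,"hand":0}
  ]
}}

```text
clock: 12.45
eef_pos: [0.4145, 0.0916, 0.089]
tool_rot: [0.12, 0.993, 0.0, -0.001]
ft_force: [0.6, 0.1, -0.3]
grip_width: 0.0068
grasp_force: 0.0
```

```bash
python3 - <<'E'
from h import *
im=bot.camera('scene'); C=cam('scene')
p=proj(C,[.52,.065,.04])[0].astype(int); print(p)
d=bot.look_for('scene','plate')
print([(round(x['score'],2),np.round(x['extent']),toz(C,x['extent'][:2],.042).round(3)) for x in d])
s=im[p[1]-65:p[1]+65,p[0]-90:p[0]+90]; save(cv2.resize(s,None,fx=4,fy=4,interpolation=cv2.INTER_CUBIC),'s2.png')
o=bot.get_obs(); print(o['clock'],o['eef_pos'],o['ft_force'],o['grip_width'],R.from_quat(o['tool_rot']).as_matrix().round(3)[:,0])
E
```

```text
[351 197]
[(0.8, array([268., 137.,  38.,  31.]), array([[ 0.456, -0.203,  0.042]])), (0.72, array([225., 120.,  40.,  24.]), array([[ 0.461, -0.334,  0.042]])), (0.67, array([263., 188.,  37.,  29.]), array([[ 0.596, -0.13 ,  0.042]])), (0.63, array([360., 189.,  39.,  33.]), array([[0.491, 0.072, 0.042]]))]
12.55 [0.4175136  0.09159675 0.08934298] [-0.28647421  0.06465036 -0.12033207] -0.00014687314020539054 [-0.971  0.239 -0.001]
```

View pics/s2.png

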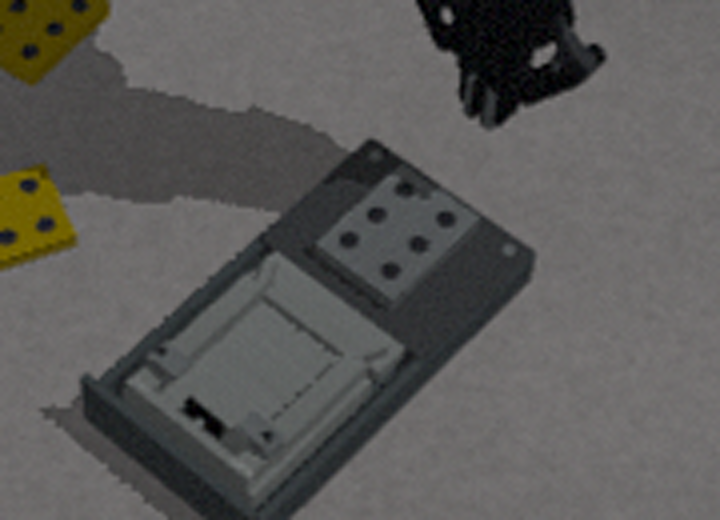

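>>> {"method": "drive_tool", "body": {
  "rows": [
    {"dx":0,"dy":0,"dz":0.4,"wx":0,"wy":0,"wz":-0.03,"hand":0},
    {"dx":0,"dy":0,"dz":0.83,"wx":0,"wy":0,"wz":-0.03,"hand":0},
    {"dx":0,"dy":0,"dz":0.83,"wx":0,"wy":0,"wz":-0.03,"hand":0},
    {"dx":-0.3,"dy":0,"dz":0.83,"wx":0,"wy":0,"wz":-0.03,"hand":0},
    {"dx":-0.4,"dy":0,"dz":0.83,"wx":0,"wy":0,"wz":-0.03,"hand":0},
    {"dx":-0.5,"dy":0,"dz":0.83,"wx":0,"wy":0,"wz":-0.03,"hand":0},
    {"dx":-0.6,"dy":0,"dz":0.83,"wx":0,"wy":0,"wz":-0.03,"hand":0},
    {"dx":-0.7,"dy":0,"dz":0.83,"wx":0,"wy":0,"wz":-0.03,"hand":0},
    {"dx":-0.8,"dy":0,"dz":0.83,"wx":0,"wy":0,"wz":-0.03,"hand":0},
    {"dx":-0.9,"dy":0,"dz":0.83,"wx":0,"wy":0,"wz":-0.03,"hand":0},
    {"dx":-1,"dy":0,"dz":0.83,"wx":0,"wy":0,"wz":-0.03,"hand":0},
    {"dx":-1,"dy":0,"dz":0.83,"wx":0,"wy":0,"wz":-0.03,"hand":0}
  ]
}}

```text
clock: 13.75
eef_pos: [0.4661, 0.0794, 0.0471]
tool_rot: [0.119, 0.993, 0.0, -0.0]
ft_force: [0.3, 0.5, -0.3]
grip_width: 0.0002
grasp_force: 0.0
```

```bash
cat >> h.py <<'E'
def st():
    o=bot.get_obs(); a=np.radians(-13.5); X=np.array([np.cos(a),np.sin(a)]); Y=np.array([-X[1],X[0]])
    d=o['eef_pos'][:2]-[.5639,.0562]; f=o['ft_force']
    print(round(o['clock'],2),'station xy mm',(d@X*1e3).round(2),(d@Y*1e3).round(2),'z',(o['eef_pos'][2]*1e3).round(2),'fx,fy,fz',(f[:2]@X).round(2),(f[:2]@Y).round(2),f[2].round(2))
E
python3 - <<'E'
from h import *
st()
im=bot.camera('scene'); C=cam('scene')
print([(round(x['score'],2),np.round(x['extent']),toz(C,x['extent'][:2],.042).round(3)) for x in bot.look_for('scene','plate')])
save(cv2.resize(im[132:262,261:441],None,fx=4,fy=4,interpolation=cv2.INTER_CUBIC),'s3.png'); st()
E
```

```text
13.75 station xy mm -100.54 -0.29 z 47.13 fx,fy,fz 0.22 0.55 -0.27
[(0.83, array([268., 137.,  35.,  35.]), array([[ 0.456, -0.203,  0.042]])), (0.79, array([226., 122.,  43.,  23.]), array([[ 0.466, -0.327,  0.042]]))]
13.85 station xy mm -101.4 -0.45 z 46.98 fx,fy,fz -0.13 0.66 0.3
```

View pics/s3.png

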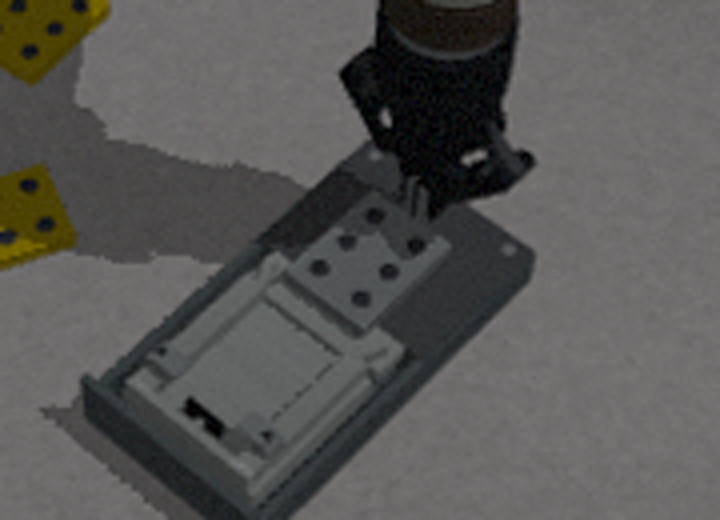

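>>> {"method": "drive_tool", "body": {
  "rows": [
    {"dx":-0.1,"dy":0,"dz":-0.01,"wx":0,"wy":0,"wz":0,"hand":0},
    {"dx":-0.2,"dy":0,"dz":-0.01,"wx":0,"wy":0,"wz":0,"hand":0},
    {"dx":-0.3,"dy":0,"dz":-0.01,"wx":0,"wy":0,"wz":0,"hand":0},
    {"dx":-0.4,"dy":0,"dz":-0.01,"wx":0,"wy":0,"wz":0,"hand":0},
    {"dx":-0.5,"dy":0,"dz":-0.01,"wx":0,"wy":0,"wz":0,"hand":0},
    {"dx":-0.6,"dy":0,"dz":-0.01,"wx":0,"wy":0,"wz":0,"hand":0},
    {"dx":-0.7,"dy":0,"dz":-0.01,"wx":0,"wy":0,"wz":0,"hand":0},
    {"dx":-0.8,"dy":0,"dz":-0.01,"wx":0,"wy":0,"wz":0,"hand":0},
    {"dx":-0.9,"dy":0,"dz":-0.01,"wx":0,"wy":0,"wz":0,"hand":0},
    {"dx":-1.0,"dy":0,"dz":-0.01,"wx":0,"wy":0,"wz":0,"hand":0},
    {"dx":-1.1,"dy":0,"dz":-0.01,"wx":0,"wy":0,"wz":0,"hand":0},
    {"dx":-1.1,"dy":0,"dz":-0.01,"wx":0,"wy":0,"wz":0,"hand":0}
  ]
}}

```text
clock: 15.05
eef_pos: [0.5196, 0.0663, 0.0476]
tool_rot: [0.119, 0.993, 0.0, 0.0]
ft_force: [-0.2, 0.1, 0.8]
grip_width: -0.0002
grasp_force: 0.0
```

```bash
python3 - <<'E'
from h import *
st(); im=bot.camera('side'); C=cam('side'); p=proj(C,[.58,.05,.04])[0].astype(int)
save(cv2.resize(im[p[1]-60:p[1]+60,p[0]-80:p[0]+80],None,fx=5,fy=5,interpolation=cv2.INTER_CUBIC),'d3.png'); plan([.5639,.0562,.0475],166.5)
E
```

```text
15.05 station xy mm -45.43 -0.49 z 47.6 fx,fy,fz -0.25 0.08 0.79
plan d [-0.919  0.015 -0.001] w [ 0.   -0.01 -0.04]
```

View pics/d3.png

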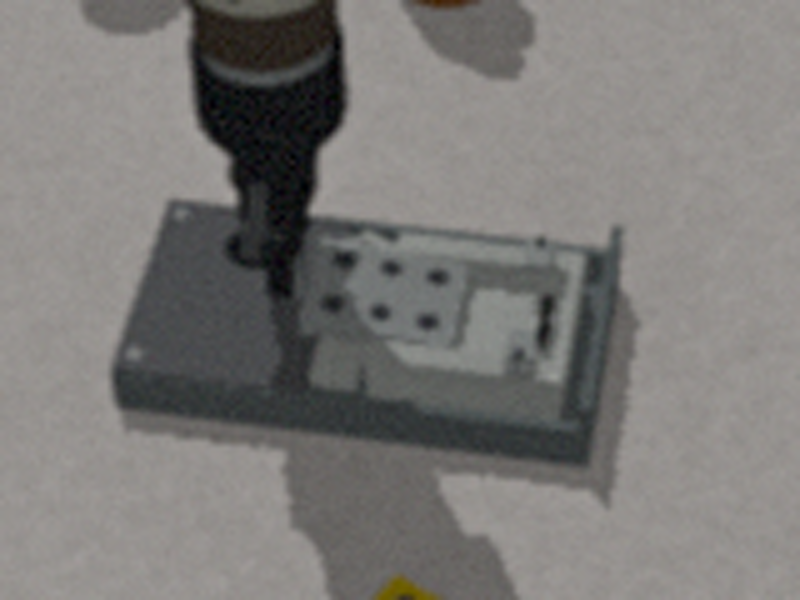

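>>> {"method": "drive_tool", "body": {
  "rows": [
    {"dx":-0.08,"dy":0.01,"dz":0,"wx":0,"wy":0,"wz":0,"hand":0},
    {"dx":-0.16,"dy":0.01,"dz":0,"wx":0,"wy":0,"wz":0,"hand":0},
    {"dx":-0.24,"dy":0.01,"dz":0,"wx":0,"wy":0,"wz":0,"hand":0},
    {"dx":-0.32,"dy":0.01,"dz":0,"wx":0,"wy":0,"wz":0,"hand":0},
    {"dx":-0.4,"dy":0.01,"dz":0,"wx":0,"wy":0,"wz":0,"hand":0},
    {"dx":-0.48,"dy":0.01,"dz":0,"wx":0,"wy":0,"wz":0,"hand":0},
    {"dx":-0.56,"dy":0.01,"dz":0,"wx":0,"wy":0,"wz":0,"hand":0},
    {"dx":-0.64,"dy":0.01,"dz":0,"wx":0,"wy":0,"wz":0,"hand":0},
    {"dx":-0.7,"dy":0.01,"dz":0,"wx":0,"wy":0,"wz":0,"hand":0},
    {"dx":-0.7,"dy":0.01,"dz":0,"wx":0,"wy":0,"wz":0,"hand":0}
  ]
}}

```text
clock: 16.1
eef_pos: [0.5533, 0.0586, 0.0475]
tool_rot: [0.119, 0.993, 0.0, -0.0]
ft_force: [-1.0, 0.1, -0.2]
grip_width: 0.0001
grasp_force: 0.0
```

```bash
python3 -c "
from h import *
st()"
```

```text
16.1 station xy mm -10.88 -0.18 z 47.48 fx,fy,fz -1.02 -0.12 -0.25
```

>>> {"method": "drive_tool", "body": {
  "rows": [
    {"dx":-0.03,"dy":0,"dz":0,"wx":0,"wy":0,"wz":0,"hand":0},
    {"dx":-0.06,"dy":0,"dz":0,"wx":0,"wy":0,"wz":0,"hand":0},
    {"dx":-0.09,"dy":0,"dz":0,"wx":0,"wy":0,"wz":0,"hand":0},
    {"dx":-0.12,"dy":0,"dz":0,"wx":0,"wy":0,"wz":0,"hand":0},
    {"dx":-0.12,"dy":0,"dz":0,"wx":0,"wy":0,"wz":0,"hand":0}
  ]
}}

```text
clock: 16.6
eef_pos: [0.5587, 0.0572, 0.0475]
tool_rot: [0.119, 0.993, 0.0, -0.0]
ft_force: [-0.6, -0.3, -0.1]
grip_width: 0.0
grasp_force: 0.0
```

>>> {"method": "drive_tool", "body": {
  "rows": [
    {"dx":-0.02,"dy":0,"dz":0,"wx":0,"wy":0,"wz":0,"hand":0},
    {"dx":-0.04,"dy":0,"dz":0,"wx":0,"wy":0,"wz":0,"hand":0},
    {"dx":-0.04,"dy":0,"dz":0,"wx":0,"wy":0,"wz":0,"hand":0}
  ]
}}

```text
clock: 16.9
eef_pos: [0.5606, 0.0567, 0.0474]
tool_rot: [0.119, 0.993, 0.0, -0.0]
ft_force: [-0.5, -0.2, 0.7]
grip_width: -0.0005
grasp_force: 0.0
```

```bash
python3 -c "
from h import *
st()"
```

```text
16.9 station xy mm -3.36 -0.26 z 47.42 fx,fy,fz -0.47 -0.3 0.65
```

>>> {"method": "drive_tool", "body": {
  "rows": [
    {"dx":-0.02,"dy":0,"dz":0,"wx":0,"wy":0,"wz":0,"hand":0},
    {"dx":-0.02,"dy":0,"dz":0,"wx":0,"wy":0,"wz":0,"hand":0}
  ]
}}

```text
clock: 17.1
eef_pos: [0.5615, 0.0565, 0.0474]
tool_rot: [0.119, 0.993, 0.0, -0.001]
ft_force: [0.1, -0.2, -0.1]
grip_width: -0.0
grasp_force: 0.0
```

>>> {"method": "drive_tool", "body": {
  "rows": [
    {"dx":-0.02,"dy":0,"dz":0,"wx":0,"wy":0,"wz":0,"hand":0},
    {"dx":-0.02,"dy":0,"dz":0,"wx":0,"wy":0,"wz":0,"hand":0}
  ]
}}

```text
clock: 17.3
eef_pos: [0.5624, 0.0563, 0.0474]
tool_rot: [0.119, 0.993, 0.0, -0.001]
ft_force: [-0.5, 0.1, -0.4]
grip_width: -0.0001
grasp_force: 0.2
```

>>> {"method": "drive_tool", "body": {
  "rows": [
    {"dx":-0.02,"dy":0,"dz":0,"wx":0,"wy":0,"wz":0,"hand":0},
    {"dx":-0.02,"dy":0,"dz":0,"wx":0,"wy":0,"wz":0,"hand":0}
  ]
}}

```text
clock: 17.5
eef_pos: [0.5628, 0.0562, 0.0473]
tool_rot: [0.119, 0.993, 0.0, -0.001]
ft_force: [-1.9, 1.4, 0.8]
grip_width: 0.0001
grasp_force: 1.1
```

>>> {"method": "drive_tool", "body": {
  "rows": [
    {"dx":-0.01,"dy":0,"dz":0,"wx":0,"wy":0,"wz":0,"hand":0},
    {"dx":-0.01,"dy":0,"dz":0,"wx":0,"wy":0,"wz":0,"hand":0}
  ]
}}

```text
clock: 17.7
eef_pos: [0.563, 0.0561, 0.0472]
tool_rot: [0.119, 0.993, 0.0, -0.001]
ft_force: [-2.8, 0.7, 2.1]
grip_width: -0.0002
grasp_force: 2.0
```

>>> {"method": "drive_tool", "body": {
  "rows": [
    {"dx":-0.01,"dy":0,"dz":0,"wx":0,"wy":0,"wz":0,"hand":0},
    {"dx":-0.01,"dy":0,"dz":0,"wx":0,"wy":0,"wz":0,"hand":0}
  ]
}}

```text
clock: 17.9
eef_pos: [0.5633, 0.0561, 0.0472]
tool_rot: [0.119, 0.993, 0.0, -0.002]
ft_force: [-4.7, 1.7, 2.6]
grip_width: -0.0002
grasp_force: 2.6
```

>>> {"method": "drive_tool", "body": {
  "rows": [
    {"dx":-0.01,"dy":0,"dz":0,"wx":0,"wy":0,"wz":0,"hand":0},
    {"dx":-0.01,"dy":0,"dz":0,"wx":0,"wy":0,"wz":0,"hand":0}
  ]
}}

```text
clock: 18.1
eef_pos: [0.5635, 0.056, 0.0472]
tool_rot: [0.119, 0.993, 0.0, -0.002]
ft_force: [-5.4, 2.6, 3.6]
grip_width: -0.0001
grasp_force: 2.9
```

>>> {"method": "drive_tool", "body": {
  "rows": [
    {"dx":-0.01,"dy":0,"dz":0,"wx":0,"wy":0,"wz":0,"hand":0},
    {"dx":-0.01,"dy":0,"dz":0,"wx":0,"wy":0,"wz":0,"hand":0}
  ]
}}

```text
clock: 18.3
eef_pos: [0.5636, 0.056, 0.0471]
tool_rot: [0.119, 0.993, 0.0, -0.002]
ft_force: [-6.9, 1.8, 4.2]
grip_width: 0.0001
grasp_force: 3.3
```

```bash
python3 - <<'E'
from h import *
st(); im=bot.camera('side'); C=cam('side'); p=proj(C,[.60,.05,.04])[0].astype(int)
save(cv2.resize(im[p[1]-45:p[1]+45,p[0]-60:p[0]+60],None,fx=6.6,fy=6.6,interpolation=cv2.INTER_CUBIC),'d4.png'); st()
E
```

```text
18.3 station xy mm -0.21 -0.29 z 47.07 fx,fy,fz -7.13 0.17 4.22
18.35 station xy mm -0.21 -0.29 z 47.08 fx,fy,fz -6.32 -0.33 3.7
```

View pics/d4.png

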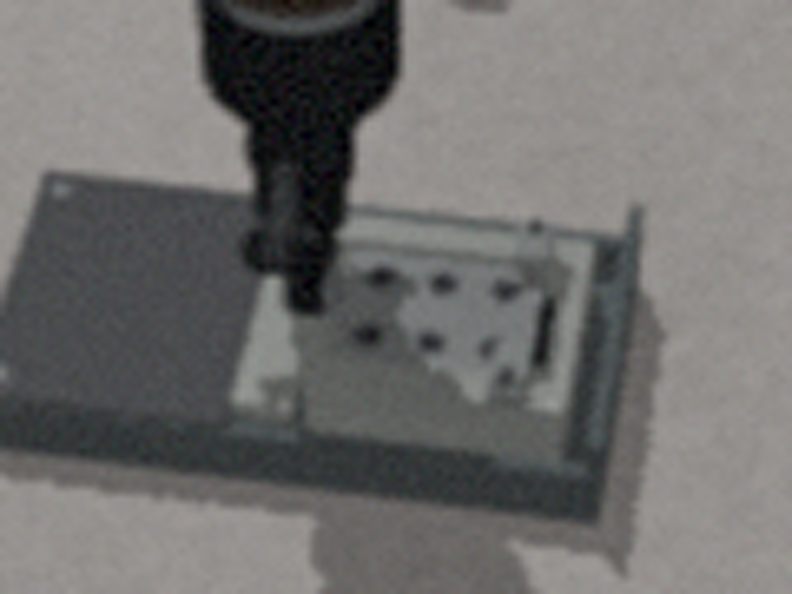

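>>> {"method": "drive_tool", "body": {
  "rows": [
    {"dx":-0.01,"dy":0,"dz":0,"wx":0,"wy":0,"wz":0,"hand":0},
    {"dx":-0.01,"dy":0,"dz":0,"wx":0,"wy":0,"wz":0,"hand":0},
    {"dx":-0.01,"dy":0,"dz":0,"wx":0,"wy":0,"wz":0,"hand":0},
    {"dx":-0.01,"dy":0,"dz":0,"wx":0,"wy":0,"wz":0,"hand":0},
    {"dx":-0.01,"dy":0,"dz":0,"wx":0,"wy":0,"wz":0,"hand":0},
    {"dx":-0.01,"dy":0,"dz":0,"wx":0,"wy":0,"wz":0,"hand":0},
    {"dx":-0.01,"dy":0,"dz":0,"wx":0,"wy":0,"wz":0,"hand":0}
  ]
}}

```text
clock: 19.05
eef_pos: [0.5638, 0.0559, 0.047]
tool_rot: [0.119, 0.993, 0.0, -0.003]
ft_force: [-6.2, 2.4, 3.4]
grip_width: 0.0
grasp_force: 3.6
```

```bash
python3 -c "
from h import *
st()"
```

```text
19.05 station xy mm -0.05 -0.31 z 47.01 fx,fy,fz -6.56 0.92 3.39
```

>>> {"method": "drive_tool", "body": {
  "rows": [
    {"dx":-0.01,"dy":0,"dz":0,"wx":0,"wy":0,"wz":0,"hand":0},
    {"dx":-0.02,"dy":0,"dz":0,"wx":0,"wy":0,"wz":0,"hand":0},
    {"dx":-0.02,"dy":0,"dz":0,"wx":0,"wy":0,"wz":0,"hand":0},
    {"dx":-0.02,"dy":0,"dz":0,"wx":0,"wy":0,"wz":0,"hand":0},
    {"dx":-0.02,"dy":0,"dz":0,"wx":0,"wy":0,"wz":0,"hand":0},
    {"dx":-0.02,"dy":0,"dz":0,"wx":0,"wy":0,"wz":0,"hand":0},
    {"dx":-0.02,"dy":0,"dz":0,"wx":0,"wy":0,"wz":0,"hand":0}
  ]
}}

```text
clock: 19.75
eef_pos: [0.564, 0.0558, 0.0469]
tool_rot: [0.119, 0.993, 0.0, -0.003]
ft_force: [-7.7, 2.4, 4.7]
grip_width: 0.0002
grasp_force: 4.3
```

```bash
python3 -c "
from h import *
st()"
```

```text
19.75 station xy mm 0.21 -0.38 z 46.86 fx,fy,fz -8.03 0.57 4.74
```

>>> {"method": "drive_tool", "body": {
  "rows": [
    {"dx":0.03,"dy":0,"dz":0,"wx":0,"wy":0,"wz":0,"hand":0},
    {"dx":0.06,"dy":0,"dz":0,"wx":0,"wy":0,"wz":0,"hand":0},
    {"dx":0.1,"dy":0,"dz":0,"wx":0,"wy":0,"wz":0,"hand":0},
    {"dx":0.3,"dy":0,"dz":-0.02,"wx":0,"wy":0,"wz":0,"hand":0},
    {"dx":0.6,"dy":0,"dz":-0.3,"wx":0,"wy":0,"wz":0,"hand":0},
    {"dx":0.8,"dy":0,"dz":-1,"wx":0,"wy":0,"wz":0,"hand":0},
    {"dx":1,"dy":0,"dz":-2,"wx":0,"wy":0,"wz":0,"hand":0},
    {"dx":1.5,"dy":0,"dz":-2.5,"wx":0,"wy":0,"wz":0,"hand":0},
    {"dx":1.5,"dy":0,"dz":-2.5,"wx":0,"wy":0,"wz":0,"hand":0},
    {"dx":1.5,"dy":0,"dz":-2.5,"wx":0,"wy":0,"wz":0,"hand":0}
  ]
}}

```text
clock: 20.75
eef_pos: [0.4947, 0.073, 0.1735]
tool_rot: [0.119, 0.993, 0.0, 0.001]
ft_force: [-0.1, -0.5, -0.4]
grip_width: -0.0
grasp_force: 0.0
```

```bash
python3 - <<'E'
from h import *
st(); im=bot.camera('scene'); C=cam('scene')
for x in bot.look_for('scene','plate'): print(round(x['score'],2),np.round(x['extent']),toz(C,x['extent'][:2],.04).round(3))
a=np.radians(-13.5); print('expected',.5639+.0493*np.cos(a),.0562+.0493*np.sin(a))
# the far view of spots: plate top height check by dark spots
save(im,'s5.png')
E
```

```text
20.75 station xy mm -71.21 0.18 z 173.54 fx,fy,fz -0.0 -0.49 -0.41
0.97 [322. 225.  43.  38.] [[0.617 0.042 0.04 ]]
0.97 [270. 137.  41.  35.] [[ 0.453 -0.199  0.04 ]]
0.92 [264. 188.  41.  33.] [[ 0.595 -0.129  0.04 ]]
0.86 [226. 121.  39.  24.] [[ 0.461 -0.33   0.04 ]]
expected 0.6118378370756055 0.044691143561903866
```

```bash
python3 -c "
from workcell import bot
print(bot.job_done())"
```

```text
the job is handed in; nothing more can be done
None
```

I laid the plate flat on the deck, let go, slid it over the lip into the pocket and pressed the end stop to about 8 N (roughly 1.5 mm) for about half a second, then backed the arm clear and handed the job in at about 21 s; no verdict came back, but the last camera fix put the plate within about 6 mm of its seated position.

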